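Lift a freshly coated circuit board off its drip rack with a spatula

TASK

The lacquer on the green circuit board is still tacky, so nothing of the robot may touch it: take the spatula, slide its blade under the board on the sloping rack (between the board and the tray below it), and lift the board off. Set it down gently in the orange cradle so that it lies flat inside the rim, then lay the spatula back flat on the table, touching nothing else. Leave the drill shell, parts case and screwdriver alone and do not drop the board.

Things in the scene. Friction and masses are not known exactly. Their poses are not given: they have to be found in the camera images.
- board: Green circuit board, rigid plate 120 (x) x 100 (y) x 3 mm, about 110 g; parts up to 25 mm high on top, underside flat. Origin: centre of the underside; z points out of the component side. It starts on the rack's two rails, x pointing up the slope, its lower 100 mm edge 0 to 5 mm from the rack's lower lips.
- spatula: Spatula, 140 g. Origin: underside of the blade's heel, on the centreline; x to the blade's tip, z up. Steel blade x 0 to 110, 54 wide, 3 mm thick; upright lip at the heel (x -3 to 0) 54 wide, 16 mm high; behind it a thin neck rises to the handle. Starts blade flat on the table, handle in the air, balanced by the blade.
- spatula_grip (a point): Good grasp point on the spatula's handle, at x -65, z 31 mm in the spatula's frame, fingers closing across y. The straight black handle is 22 mm wide (y) and 22 mm high, from x -25 to -111 mm (yellow end), its centreline 31 mm above the blade's underside.
- rack: Fixed drip rack on legs: two blue sloping rails over an aluminium tray. Origin: on the table under its centre; z up; it rises 28 degrees towards its x. Rails 128 mm along the slope, 35 to 57 mm either side of the centreline, 70 mm free between. A lip 8 mm above the rail top ends each rail, 62 to 68 mm down the slope from rack_seat; between the lips, and at the upper end, it is open.
- rack_seat (a point): Centre of the rack's rail-top plane, 165 mm above the rack's origin (axes are the rack's, not tilted). The tray lies parallel to the slope, its top 16 mm below the rail-top plane measured square to it, from 62 mm down the slope to 66 mm up it: the blade goes into this gap from the lower end.
- cradle: Fixed level cradle: grey base 144 (x) x 124 (y) x 10 mm with two orange rails along x, 35 to 59 mm either side of the centreline, tops 45 mm above the table; 70 mm free between them down to the base, open at both ends. A rim 8 mm above the rail tops encloses a pocket 136 (x) x 116 (y) mm, open in the middle of both short ends. Origin: on the table under its centre; z up.
- drill_shell: Bystander: loose dark green half shell of a cordless drill, 150 x 160 x 26 mm, lying flat. Origin: underside, middle of the barrel.
- parts_case: Bystander: loose open clear plastic case, 85 x 130 x 32 mm. Origin: centre of its underside.
- screwdriver: Bystander: loose screwdriver with a yellow handle, 190 mm, lying beyond the rack and cradle; its handle to its -x.
Mind the look-alikes: they are no part of the job. There is more than one size of the spatula; the job needs the larger.

How it is judged:
On the way:
1. the board is carried by the spatula, clear of the rack and cradle (contact force between board and spatula above 0.3 N and contact force between board and rack below 0.05 N and contact force between board and cradle below 0.05 N and distance of board from where it was at the start of the episode above 0.02 m), for 0.3 s.
At the end, for the whole second after the job is handed in: Board still and flat on both cradle rails inside the rim, components up (within 12 mm of centre each way, 4 mm of rail height, 0.06 rad of level); spatula still, blade flat on the table (within 8 mm and 0.1 rad), touching neither board, rack, cradle nor bystanders (x of board in the frame of cradle between -0.012 and 0.012 m and y of board in the frame of cradle between -0.012 and 0.012 m and z of board in the frame of cradle between 0.041 and 0.049 m and angle between board's own z axis and vertical below 0.06 rad and contact force between board and cradle above 0.3 N and linear speed of each of board, spatula below 0.02 m/s and height (world z) of spatula below 0.008 m and angle between spatula's own z axis and vertical below 0.1 rad and contact force between spatula and board below 0.05 N and contact force between spatula and cradle below 0.05 N and contact force between spatula and rack below 0.05 N and contact force between spatula and drill_shell below 0.05 N and contact force between spatula and parts_case below 0.05 N and contact force between spatula and screwdriver below 0.05 N).
It fails at once if the robot (fingers, gripper or arm) touches the board (contact force between any of the fingers, the arm and board above 0.3 N).
It fails at once if the board is dropped off the rack, spatula or cradle (its origin below 30 mm) (height (world z) of board below 0.03 m).
It fails at once if the board is set down hard on the cradle (over 15 N) (contact force between board and cradle above 15 N).
It fails at once if a bystander is moved more than 20 mm (distance of any of drill_shell, parts_case, screwdriver from where it was at the start of the episode above 0.02 m).
It also fails if it takes over 61 s, if anything falls off the work surface, if the arm or the gripper's body presses on something with over 40 N, if the wrist force passes 120 N, or if a joint passes its speed limit or range.

ROBOT

A 6-joint arm with a two-finger parallel gripper is mounted at the origin on the work surface. World frame = base frame: x ahead of the robot, y to its left, z up, the work surface at z = 0. Lengths are in m, angles in rad, forces in N, time in s.
With the tool pointing down it reaches from about 0.3 to 0.75 m from the base axis. Payload 8.5 kg.
Tool frame: the origin (TCP) lies on the centre line of the jaws, within the pads' length; the fingertips stand 8 mm ahead of it and the grasp point (between the pads) lies 11 mm behind it; z points along the fingers, y is the line along which they close (so a half turn about z gives the same grasp; the last joint's range is limited). The gripper opens to 88 mm and grips with 3 to 60 N. Pads are 18 mm wide; open, the fingers measure 123 mm over their backs; the gripper's body (75 mm by 187 mm) begins 45 mm behind the grasp point.
Start: joints at [-1.316, 0.381, 1.297, -0, 1.464, -0.215], TCP at [0.249, -0.49, 0.247] pointing down, gripper open.
Joint ranges: [-3.11, 3.11], [-0.89, 2.33], [0.22, 2.48], [-1.42, 4.56], [0.17, 2.85], [-2.88, 2.88]. Speed limits (rad/s): [2.39, 2.39, 3.14, 3.14, 3.14, 3.14].

INTERFACE

Orientations are given as a unit quaternion [w, x, y, z].
In Python, from workcell import observe, camera, camera_info, workorder gives the robot as it stands. The module is installed in compiled form; this text tells all that it offers.
- The arm moves only by the tool carry_out, never from a script. Its arguments are lists of equal length, an entry for each row: "xyz": the shift along the world's x, y, z in m, a list of three; "spin": the turn about the world's z in rad. In form: {"xyz": [[x, y, z], ...], "spin": [spin, ...]}. A call has exactly 10 rows; each row is the pose to reach, as a shift and turn from the pose commanded when the call began; what a row does not reach only later rows make up. A row lasts 1/10 s, in which the tool goes at most 50 mm and 8.59 degrees, less where a joint would pass 70% of its speed; a pose out of reach is approached as far as the arm can. A call with a gripper value outside its range is refused whole. "jaw" is the opening, from 0 (shut) to 1 (fully open), set as the call begins (left out, the last holds). The fingers move at their own pace and stop on an object; "force" is the grip in N (left out, the last holds). Time passes only in rows, so rows that repeat a pose let the fingers close, or fill a call up. It gives the time, the measured TCP pose, the force, the opening and the grip force at its end, in the units of the state.
- observe(): the state, without advancing time (a new reading comes with each control period).
- camera(name): name is "scene" or "top"; returns the picture (480x640x3 uint8, red, green, blue); there is no depth.
- camera_info(name): a dict with "mtx" (3x3 intrinsics, pixels), "R" (3x3) and "t" (3): a world point X has camera coordinates R X + t. Camera axes: x right, y down, z forward; pixel columns grow to the right and rows downward; lengths in m; the calibration is good to about 2 mm. A picture is of the moment at which its call begins. camera_info takes no time and is no camera call.
- workorder.job_done(): hands the job in; it is judged then, once.
The state is a dict: "time_s": time; "q": joint angles; "joint_vel": joint speeds; "effort": joint torques, N m; "position": TCP position; "tool_rot": TCP orientation; "force": force on the tool from outside, world axes, zero at the start; "moment": the same for the moment, N m; "finger_gap": opening from 0.0 (shut) to 1.0 (fully open); "grasp_force": force on a finger pad.
Only numpy, scipy, OpenCV 4.12 (cv2) and the standard library are available. Lean on these libraries where they do the work, as an engineer would, in place of code of your own. Each camera call takes 0.05 s, during which the arm holds its last target. There are 200 camera calls.

## Working session

There is one attempt and no reset: what is moved stays moved. The work goes in short steps, Python scripts to look and compute and a tool call to move; the robot and the scene stay as the last step left them, time stands still between calls to the robot, and variables do not carry over. Pictures are saved under pics/ and viewed, at most 13 in all, crops included, and the job is handed in when it is done.

Besides the shell and the picture viewer there is one more tool, called after ">>>" in YAML: its name, and indented under it one key for each argument. carry_out: Moves the arm, as the interface text tells. Its arguments: {"type":"object","properties":{"xyz":{"type":"array"},"spin":{"type":"array"},"jaw":{"type":"number"},"force":{"type":"number"}},"required":["xyz","spin"]}

```bash
mkdir -p pics
python3 - <<'E'
from workcell import observe,camera,camera_info
import cv2,numpy as np
for n in("scene","top"):
    im=camera(n); cv2.imwrite(f"pics/{n}0.png",im[:,:,::-1])
    c=camera_info(n); print(n,np.array(c["mtx"]).round(1).tolist(),np.array(c["R"]).round(3).tolist(),np.array(c["t"]).round(3).tolist())
s=observe();print({k:np.round(v,3).tolist() for k,v in s.items()})
E
```

```text
scene [[577.9, 0.0, 316.6], [0.0, 577.9, 237.4], [0.0, 0.0, 1.0]] [[-0.139, 0.99, 0.01], [0.839, 0.123, -0.53], [-0.527, -0.065, -0.848]] [0.148, -0.42, 1.773]
top [[557.3, 0.0, 322.7], [0.0, 557.3, 234.2], [0.0, 0.0, 1.0]] [[-0.007, -1.0, 0.011], [-0.992, 0.006, -0.129], [0.129, -0.011, -0.992]] [-0.066, 0.6, 1.375]
{'time_s': 0.1, 'q': [-1.316, 0.381, 1.298, -0.0, 1.464, -0.215], 'joint_vel': [-0.0, -0.003, -0.003, -0.0, 0.0, -0.001], 'effort': [0.005, -43.866, -22.491, 0.072, 0.034, -0.0], 'position': [0.249, -0.49, 0.246], 'tool_rot': [-0.001, 0.973, 0.233, -0.0], 'force': [-0.394, -0.187, -0.688], 'moment': [0.024, 0.03, 0.061], 'grasp_force': 0.0, 'finger_gap': 1.001}
```

View pics/scene0.png

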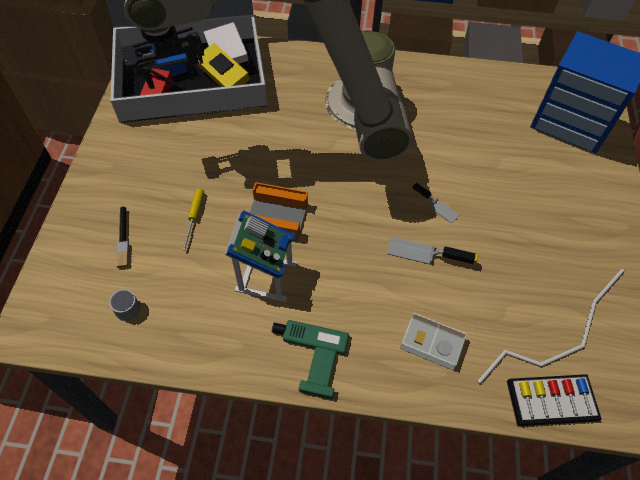

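View pics/top0.png

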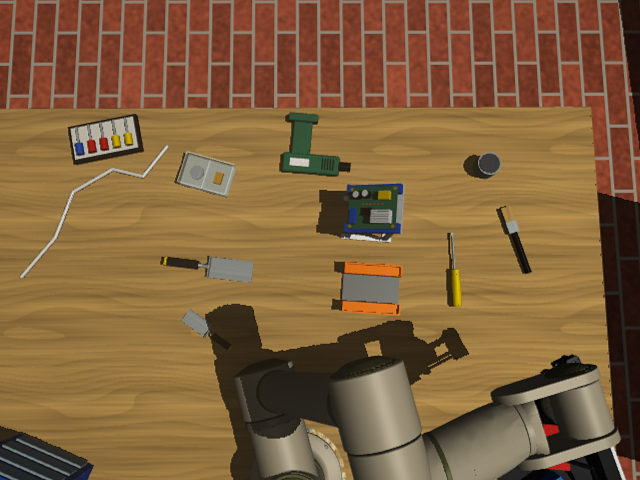

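Candidates in the top view: large spatula (230,268), handle to the left; small spatula (197,322); brush or chisel (515,240), which isn't a spatula. I choose the one at (230,268). Next I crop it and the rack to check.

Run:
```python
import cv2,numpy as np
a=cv2.imread("pics/scene0.png");b=cv2.imread("pics/top0.png")
r=lambda i,s:cv2.resize(i,s,interpolation=cv2.INTER_CUBIC)
A=r(a[170:310,210:330],(385,450)); 
B=r(b[175:325,310:415],(315,450)); 
cv2.imwrite("pics/c1.png",np.hstack([A,B]))
A=r(a[180:280,380:490],(396,360)); 
B=r(b[250:350,155:265],(396,360)); 
cv2.imwrite("pics/c2.png",np.hstack([A,B]))
```

```text
(no output)
```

View pics/c1.png

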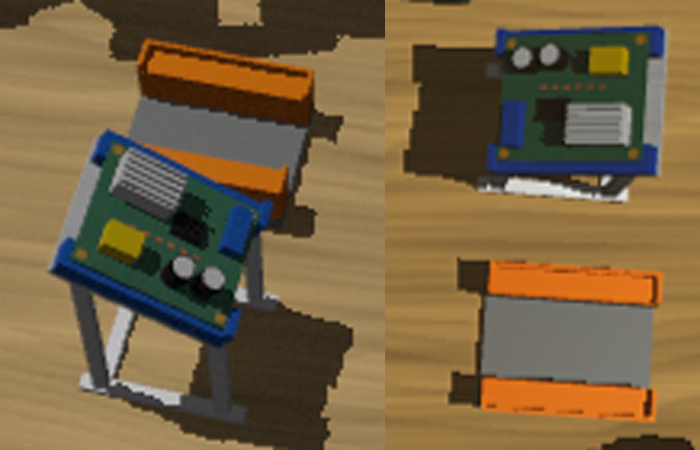

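View pics/c2.png

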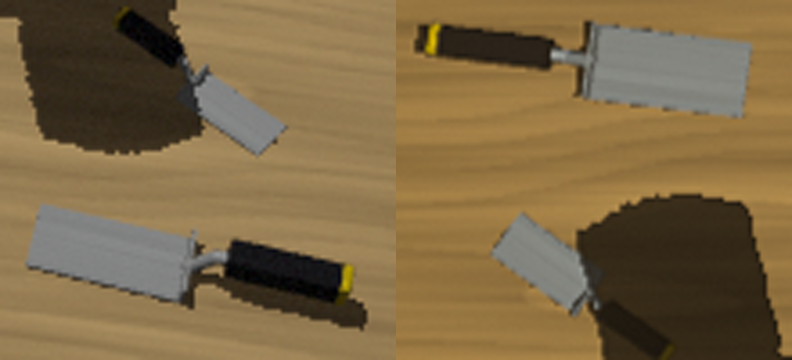

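c1: the rack's lower (lipped) end is on the +y side (left in the top view), and the bare tray shows at its upper, -y end. The cradle lies parallel to it. c2: the large spatula's heel is at about px (206,268) in the top view and its tip at (252,270). It is clearly larger than the look-alike.

```bash
cat > h.py <<'E'
import cv2,numpy as np
from workcell import camera_info
CI={n:camera_info(n) for n in("scene","top")}
def cast(n,uv,z):
    c=CI[n];K,R,t=[np.array(c[k]) for k in("mtx","R","t")]
    C=-R.T@t; out=[]
    for p in np.atleast_2d(uv):
        d=R.T@np.linalg.solve(K,[p[0],p[1],1.]); out.append(C+d*(z-C[2])/d[2])
    return np.array(out)
def proj(n,X):
    c=CI[n];Y=np.array(c["R"])@np.array(X,float)+np.array(c["t"]);p=np.array(c["mtx"])@Y;return p[:2]/p[2]
def hull(mask,roi):
    x0,y0,x1,y1=roi;m=np.zeros_like(mask);m[y0:y1,x0:x1]=mask[y0:y1,x0:x1]
    return cv2.convexHull(np.argwhere(m>0)[:,::-1].astype(np.float32))[:,0]
E
python3 - <<'E'
from h import *
np.set_printoptions(precision=4,suppress=True)
b=cv2.imread("pics/top0.png");hsv=cv2.cvtColor(b,cv2.COLOR_BGR2HSV)
def box(m,roi,nm):
    r=cv2.minAreaRect(hull(m,roi));p=cv2.boxPoints(r);print(nm,r);return p
org=cv2.inRange(hsv,(5,200,150),(16,255,255))
p=box(org,(325,250,415,325),"cradle");w=cast("top",p,.053);print(w,w.mean(0)); print(np.linalg.norm(w-np.roll(w,1,0),axis=1))
blade=cv2.inRange(hsv,(0,0,90),(180,70,255))
p=box(blade,(206,250,265,290),"blade");w=cast("top",p,.003);print(w,w.mean(0)); print(np.linalg.norm(w-np.roll(w,1,0),axis=1))
yel=cv2.inRange(hsv,(22,180,110),(35,255,255));h=hull(yel,(155,250,180,275));print("yellow",h.mean(0),cast("top",[h.min(0)/2+h.max(0)/2],.042))
blue=cv2.inRange(hsv,(108,150,60),(125,255,255))
h=hull(blue,(335,175,412,235))
for s in([-1,-1],[1,-1],[1,1],[-1,1]):
    q=h[(h@np.array(s)).argmax()];z=.195 if s[0]>0 else .140
    print("rack",q,cast("top",[q],z))
m=blue
n,l,st,ce=cv2.connectedComponentsWithStats(m);print(st[(st[:,4]>20)])
E
```

```text
cradle ((371.7810363769531, 288.285400390625), (57.87153244018555, 49.822731018066406), 3.814074993133545)
[[ 0.4061 -0.1145  0.053 ]
 [ 0.529  -0.1243  0.053 ]
 [ 0.5184 -0.2685  0.053 ]
 [ 0.3956 -0.2571  0.053 ]] [ 0.4622 -0.1911  0.053 ]
[0.1429 0.1233 0.1446 0.1234]
blade ((228.93080139160156, 269.0538635253906), (46.513023376464844, 20.71380043029785), 7.125016689300537)
[[0.4969 0.2339 0.003 ]
 [0.5499 0.2284 0.003 ]
 [0.5341 0.1091 0.003 ]
 [0.4812 0.1152 0.003 ]] [0.5155 0.1717 0.003 ]
[0.1197 0.0533 0.1203 0.0533]
yellow [164.5 261. ] [[0.5354 0.3273 0.042 ]]
rack [348. 185.] [[ 0.7047 -0.1303  0.14  ]]
rack [401. 184.] [[ 0.6943 -0.2484  0.195 ]]
rack [399. 232.] [[ 0.5836 -0.241   0.195 ]]
rack [345. 231.] [[ 0.5941 -0.1218  0.14  ]]
[[     0      0    640    480 306559]
 [    75    142      9     13     81]
 [   347    184     56     10    126]
 [   349    209      8     15    104]
 [   344    223     57     10    238]
 [    75    467     18     13     58]]
```

>>> carry_out:
  xyz:
    - [0.016,0.047,0]
    - [0.032,0.09,0]
    - [0.048,0.135,0]
    - [0.064,0.18,0]
    - [0.08,0.225,0]
    - [0.1,0.27,0]
    - [0.116,0.315,0]
    - [0.132,0.36,0]
    - [0.148,0.405,0]
    - [0.164,0.45,0]
  spin: [0.1,0.2,0.3,0.4,0.5,0.6,0.7,0.8,0.9,0.97]
  jaw: 0.7

```text
time_s: 1.1
position: [0.4131, -0.0384, 0.2467]
tool_rot: [0.0, 0.751, 0.661, 0.0]
force: [2.1, -0.5, 0.2]
finger_gap: 0.701
grasp_force: 0.0
```

>>> carry_out:
  xyz:
    - [0.016,0.045,0]
    - [0.032,0.09,-0.01]
    - [0.048,0.135,-0.02]
    - [0.064,0.18,-0.04]
    - [0.08,0.225,-0.06]
    - [0.096,0.27,-0.08]
    - [0.112,0.31,-0.1]
    - [0.117,0.324,-0.12]
    - [0.117,0.324,-0.14]
    - [0.117,0.324,-0.14]
  spin: [0,0,0,0,0,0,0,0,0,0]

```text
time_s: 2.1
position: [0.5285, 0.2837, 0.1037]
tool_rot: [-0.001, 0.752, 0.66, -0.003]
force: [-0.1, -0.3, 0.2]
finger_gap: 0.7
grasp_force: 0.0
```

Run:
```python
from workcell import *
import cv2,numpy as np
print(observe()["position"])
a=camera("scene")[:,:,::-1];b=camera("top")[:,:,::-1]
r=lambda i:cv2.resize(i,(396,396),interpolation=cv2.INTER_CUBIC)
cv2.imwrite("pics/g1.png",np.hstack([r(a[170:300,370:500]),r(b[210:320,150:260])]))
```

```text
[0.52854983 0.2836927  0.10373706]
```

View pics/g1.png

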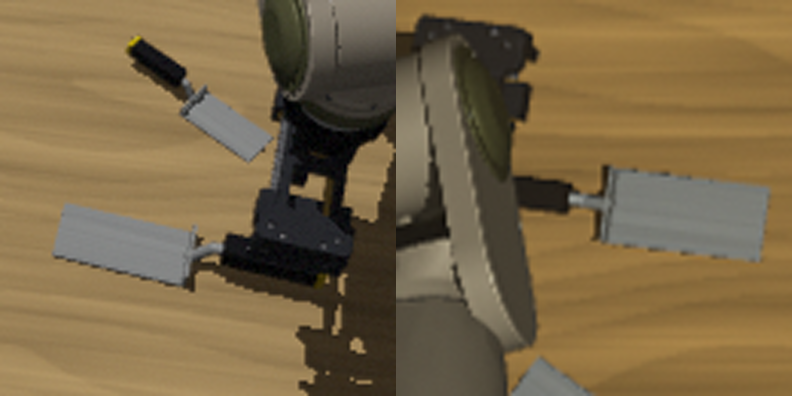

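The gripper stands over the handle and the fingers straddle it. I go down and close.

>>> carry_out:
  xyz:
    - [0.001,0.001,-0.02]
    - [0.001,0.001,-0.04]
    - [0.001,0.001,-0.06]
    - [0.001,0.001,-0.075]
    - [0.001,0.001,-0.085]
    - [0.001,0.001,-0.086]
    - [0.001,0.001,-0.086]
    - [0.001,0.001,-0.086]
    - [0.001,0.001,-0.086]
    - [0.001,0.001,-0.086]
  spin: [0,0,0,0,0,0,0,0,0,0]

```text
time_s: 3.2
position: [0.5312, 0.2847, 0.0213]
tool_rot: [0.0, 0.752, 0.659, 0.0]
force: [0.2, -0.7, -0.5]
finger_gap: 0.704
grasp_force: 0.0
```

>>> carry_out:
  xyz:
    - [0,0,0]
    - [0,0,0]
    - [0,0,0]
    - [0,0,0]
    - [0,0,0]
    - [0,0,0]
    - [0,0,0]
    - [0,0,0]
    - [0,0,0]
    - [0,0,0]
  spin: [0,0,0,0,0,0,0,0,0,0]
  jaw: 0
  force: 60

```text
time_s: 4.2
position: [0.5309, 0.2846, 0.0207]
tool_rot: [-0.0, 0.752, 0.659, -0.0]
force: [-0.3, 0.1, -0.7]
finger_gap: 0.238
grasp_force: 60.0
```

Run:
```python
from workcell import *
s=observe();print(s["position"],s["tool_rot"])
```

```text
[0.53094411 0.28460448 0.02072276] [-3.20933748e-05  7.51862945e-01  6.59319429e-01 -3.82595954e-05]
```

>>> carry_out:
  xyz:
    - [0,0,0.005]
    - [0,0,0.015]
    - [0,0,0.03]
    - [0,0,0.05]
    - [0.01,-0.015,0.07]
    - [0.025,-0.035,0.09]
    - [0.04,-0.06,0.11]
    - [0.055,-0.085,0.125]
    - [0.07,-0.11,0.13]
    - [0.08,-0.125,0.13]
  spin: [0,0,0,0,0,0.01,0.02,0.03,0.04,0.052]

```text
time_s: 5.2
position: [0.6122, 0.1578, 0.1527]
tool_rot: [0.001, 0.735, 0.678, 0.001]
force: [-0.4, -0.0, -2.3]
finger_gap: 0.242
grasp_force: 60.0
```

>>> carry_out:
  xyz:
    - [0.015,-0.022,0]
    - [0.03,-0.045,0]
    - [0.042,-0.065,0]
    - [0.05,-0.08,0]
    - [0.054,-0.085,0]
    - [0.054,-0.085,0]
    - [0.054,-0.085,0]
    - [0.054,-0.085,0]
    - [0.054,-0.085,0]
    - [0.054,-0.085,0]
  spin: [0,0,0,0,0,0,0,0,0,0]

```text
time_s: 6.2
position: [0.6648, 0.0751, 0.1509]
tool_rot: [-0.0, 0.734, 0.679, 0.0]
force: [-0.7, -0.0, -1.1]
finger_gap: 0.244
grasp_force: 60.0
```

Run:
```python
from workcell import *
import cv2,numpy as np
from h import *
np.set_printoptions(precision=4,suppress=True)
s=observe();print(s["position"],s["tool_rot"],s["force"])
a=camera("scene")[:,:,::-1];b=camera("top")[:,:,::-1];cv2.imwrite("pics/top_r.png",b)
a=cv2.resize(a[180:320,210:420],None,fx=3,fy=3,interpolation=cv2.INTER_CUBIC)
cv2.imwrite("pics/r1.png",np.vstack([cv2.resize(a,(600,400)),])); cv2.imwrite("pics/r1.png",np.hstack([cv2.resize(a,(450,300)),cv2.resize(b[170:250,280:400].copy(),(350,300)) [:, :]]))
p=np.array(s["position"]);w,x,y,z=s["tool_rot"]
ty=np.array([2*x*y,2*y*y-1]);print("yaw",np.degrees(np.arctan2(ty[1],ty[0])))
d=np.array([ty[1],-ty[0]]);tip=p[:2]+.174*d
n=np.array([-d[1],d[0]])
zb=p[2]-.0207+.003
for k in(27,-27):
    for n_ in("scene","top"):print(k,n_,proj(n_,[*(tip+n*k/1000),zb]))
```

```text
[0.6648 0.0751 0.1509] [-0.      0.7342  0.6789  0.    ] [-0.7073 -0.0154 -1.0905]
yaw -4.486983169544314
27 scene [296.7817 266.6455]
27 top [335.4907 196.5909]
-27 scene [302.2409 246.7486]
-27 top [333.9497 218.8662]
```

View pics/r1.png

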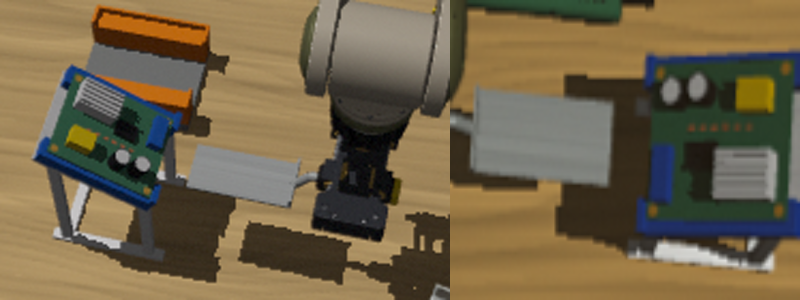

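The blade is level, and its tip is at top px (335,208), on the board's centreline, matching the predicted corners. Now into the mouth of the gap.

>>> carry_out:
  xyz:
    - [-0.001,-0.01,0]
    - [-0.002,-0.02,0]
    - [-0.002,-0.028,0]
    - [-0.003,-0.034,0]
    - [-0.003,-0.04,0]
    - [-0.004,-0.045,0]
    - [-0.004,-0.049,0]
    - [-0.004,-0.052,0]
    - [-0.004,-0.054,0]
    - [-0.004,-0.055,0]
  spin: [0,0,0,0,0,0,0,0,0,0]

```text
time_s: 7.3
position: [0.661, 0.0196, 0.1508]
tool_rot: [-0.0, 0.734, 0.679, 0.0]
force: [0.8, 0.3, -0.4]
finger_gap: 0.241
grasp_force: 60.0
```

>>> carry_out:
  xyz:
    - [0,0,0.001]
    - [0,0,0.002]
    - [0,0,0.003]
    - [0,0,0.004]
    - [0,0,0.005]
    - [0,-0.001,0.006]
    - [0,-0.002,0.007]
    - [0,-0.003,0.008]
    - [0,-0.004,0.009]
    - [0,-0.005,0.01]
  spin: [0,0,0,0,0,0,0,0,0,0]

```text
time_s: 8.3
position: [0.661, 0.0145, 0.1608]
tool_rot: [-0.0, 0.735, 0.679, 0.0]
force: [0.2, 0.9, -2.0]
finger_gap: 0.242
grasp_force: 60.0
```

Run:
```python
from workcell import *
import cv2,numpy as np
s=observe();print(s["position"],s["force"],s["moment"])
a=camera("scene")[:,:,::-1];b=camera("top")[:,:,::-1]
cv2.imwrite("pics/r2.png",np.hstack([cv2.resize(a[190:310,215:355],(420,360),interpolation=2),cv2.resize(b[170:250,290:410],(375,360),interpolation=2)]))
```

```text
[0.66098284 0.01449852 0.16082233] [ 0.21372985  0.8684056  -1.95952175] [ 0.26665543 -0.11268598  0.01115861]
```

View pics/r2.png

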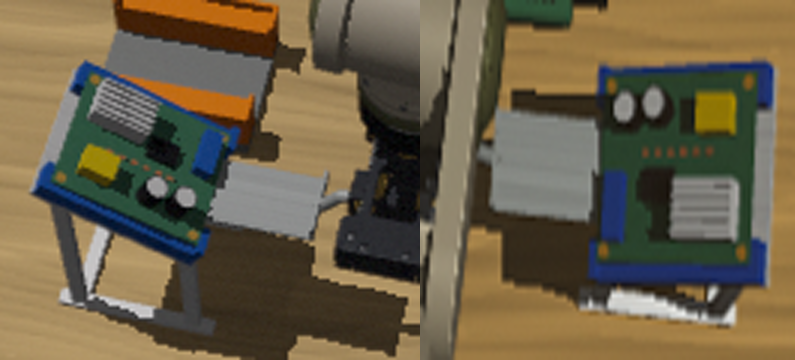

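The blade tip is under the board's lower edge, centred between the lips (top px about 345,207). Continuing up and in.

>>> carry_out:
  xyz:
    - [0,-0.002,0.003]
    - [0,-0.004,0.006]
    - [-0.001,-0.007,0.009]
    - [-0.001,-0.01,0.011]
    - [-0.001,-0.013,0.013]
    - [-0.001,-0.016,0.015]
    - [-0.001,-0.02,0.017]
    - [-0.002,-0.024,0.019]
    - [-0.002,-0.027,0.021]
    - [-0.002,-0.03,0.022]
  spin: [0,0,0,0,0,0,0,0,0,0]

```text
time_s: 9.4
position: [0.659, -0.0157, 0.183]
tool_rot: [0.0, 0.735, 0.679, 0.0]
force: [-0.2, -0.3, -1.0]
finger_gap: 0.241
grasp_force: 60.0
```

Run:
```python
from workcell import *
import cv2,numpy as np
s=observe();print(s["position"],s["force"],s["moment"])
a=camera("scene")[:,:,::-1];b=camera("top")[:,:,::-1]
cv2.imwrite("pics/r3.png",np.hstack([cv2.resize(a[190:310,215:355],(420,360),interpolation=2),cv2.resize(b[170:250,290:410],(375,360),interpolation=2)]))
```

```text
[ 0.65900109 -0.01572046  0.18302425] [-0.22799488 -0.26495247 -1.02548443] [ 0.25447435 -0.08914791  0.00925487]
```

View pics/r3.png

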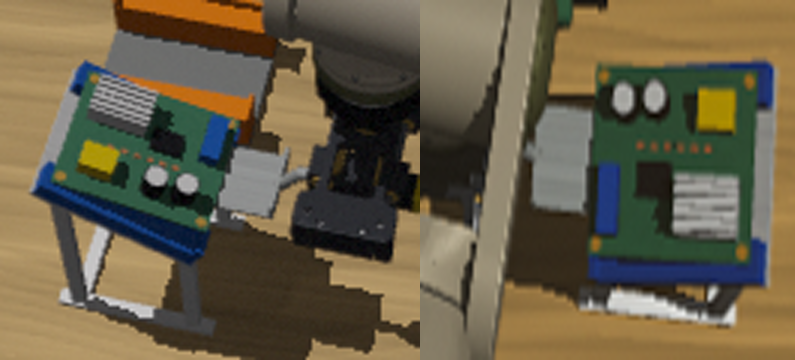

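The board pivots on its upper edge and stays in place while the blade slides in (lower edge at top px about 346). I bring it nearly level with the blade fully under.

>>> carry_out:
  xyz:
    - [0,-0.004,0.003]
    - [-0.001,-0.008,0.006]
    - [-0.001,-0.012,0.009]
    - [-0.001,-0.016,0.012]
    - [-0.002,-0.02,0.014]
    - [-0.002,-0.024,0.016]
    - [-0.002,-0.028,0.018]
    - [-0.003,-0.031,0.02]
    - [-0.003,-0.033,0.021]
    - [-0.003,-0.035,0.022]
  spin: [0,0,0,0,0,0,0,0,0,0]

```text
time_s: 10.5
position: [0.6559, -0.0505, 0.2048]
tool_rot: [-0.0, 0.734, 0.679, -0.0]
force: [1.3, 0.4, -2.7]
finger_gap: 0.243
grasp_force: 60.0
```

```bash
cat > bd.py <<'E'
from workcell import *
from h import *
import sys
np.set_printoptions(precision=4,suppress=True)
s=observe();p=np.array(s["position"]);print(p,s["force"],s["moment"])
b=camera("top")[:,:,::-1];a=camera("scene")[:,:,::-1]
t=sys.argv[1];cv2.imwrite(f"pics/top_{t}.png",b);cv2.imwrite(f"pics/scene_{t}.png",a)
zb=float(sys.argv[2]) if len(sys.argv)>2 else p[2]-.0207+.006
for nm,im in(("top",b),("scene",a)):
    hsv=cv2.cvtColor(im,cv2.COLOR_BGR2HSV)
    m=cv2.inRange(hsv,(55,70,30),(85,255,130))
    q=proj(nm,[p[0]-.01,p[1]-.13,zb]) if len(sys.argv)<4 else proj(nm,[.462,-.191,zb])
    m[:]=m*(np.hypot(*(np.indices(m.shape)[::-1]-q[:,None,None]))<45)
    m=cv2.morphologyEx(m,cv2.MORPH_OPEN,np.ones((2,2)))
    r=cv2.minAreaRect(cv2.convexHull(np.argwhere(m>0)[:,::-1].astype(np.float32)))
    w=cast(nm,cv2.boxPoints(r),zb);e=np.linalg.norm(w-np.roll(w,1,0),axis=1)
    l=w[1]-w[0] if np.linalg.norm(w[1]-w[0])>np.linalg.norm(w[2]-w[1]) else w[2]-w[1]
    print(nm,"centre",w.mean(0),"edges",e,"yaw",np.degrees(np.arctan2(l[1],l[0]))%180)
E
python3 bd.py a
```

```text
[ 0.6559 -0.0505  0.2048] [ 1.2992  0.4486 -2.6949] [ 0.2007 -0.098   0.0057]
top centre [ 0.6442 -0.1802  0.1901] edges [0.1174 0.0996 0.1185 0.0996] yaw 85.81617196822293
scene centre [ 0.6484 -0.1768  0.1901] edges [0.1215 0.1014 0.1267 0.0995] yaw 82.55312652120534
```

>>> carry_out:
  xyz:
    - [0,0,0.002]
    - [0,0,0.005]
    - [0,0,0.008]
    - [0,0,0.012]
    - [0,0,0.017]
    - [0,0,0.023]
    - [0,0,0.03]
    - [0,0,0.038]
    - [0,0,0.046]
    - [0,0,0.05]
  spin: [0,0,0,0,0,0,0,0,0,0]

```text
time_s: 11.6
position: [0.6562, -0.0504, 0.256]
tool_rot: [0.001, 0.734, 0.679, 0.0]
force: [-0.2, 0.5, -1.7]
finger_gap: 0.24
grasp_force: 60.0
```

```bash
python3 bd.py b
```

```text
[ 0.6562 -0.0504  0.256 ] [-0.1867  0.5482 -1.6571] [ 0.2356 -0.1047  0.003 ]
top centre [ 0.6438 -0.1788  0.2413] edges [0.1183 0.0993 0.1196 0.0993] yaw 85.04052858024475
scene centre [ 0.6503 -0.1755  0.2413] edges [0.1212 0.1021 0.1266 0.1003] yaw 84.26975306966277
```

```bash
python3 -c "
import cv2,numpy as np
a=cv2.imread('pics/scene_b.png');b=cv2.imread('pics/top_b.png')
cv2.imwrite('pics/r4.png',np.hstack([cv2.resize(a[170:310,200:360],(411,360),interpolation=2),cv2.resize(b[160:260,280:420],(380,360),interpolation=2)]))"
```

```text
(no output)
```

View pics/r4.png

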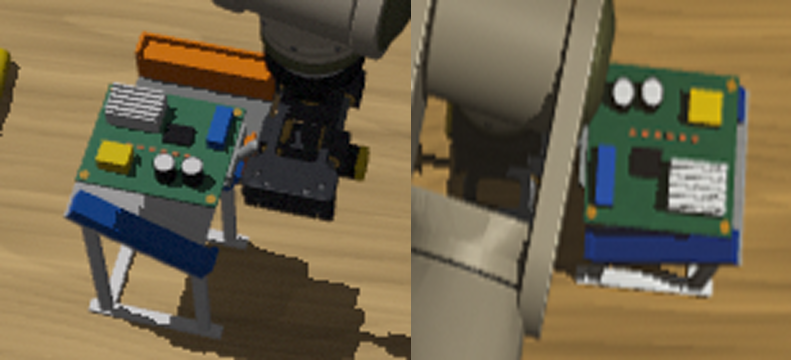

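The board lies level on the blade, clear of the rack (scene px about 255,228). Carry it over the cradle.

>>> carry_out:
  xyz:
    - [-0.001,0,0.002]
    - [-0.004,0,0.004]
    - [-0.01,-0.001,0.006]
    - [-0.018,-0.001,0.008]
    - [-0.028,-0.002,0.01]
    - [-0.039,-0.003,0.01]
    - [-0.051,-0.003,0.01]
    - [-0.063,-0.004,0.01]
    - [-0.075,-0.005,0.01]
    - [-0.087,-0.006,0.01]
  spin: [0,0,0,0,0,0,0,0,0,0]

```text
time_s: 12.7
position: [0.5677, -0.0564, 0.2651]
tool_rot: [0.0, 0.735, 0.679, 0.0]
force: [0.3, -0.6, -2.8]
finger_gap: 0.241
grasp_force: 60.0
```

>>> carry_out:
  xyz:
    - [-0.012,-0.001,0]
    - [-0.024,-0.002,0]
    - [-0.036,-0.003,0]
    - [-0.047,-0.003,0]
    - [-0.058,-0.004,0]
    - [-0.068,-0.005,0]
    - [-0.077,-0.005,0]
    - [-0.085,-0.006,0]
    - [-0.091,-0.006,0]
    - [-0.095,-0.006,0]
  spin: [0,0,0,0,0,0,0,0,0,0]

```text
time_s: 13.7
position: [0.4735, -0.0624, 0.2648]
tool_rot: [0.0, 0.735, 0.679, 0.0]
force: [0.3, -0.8, -2.6]
finger_gap: 0.243
grasp_force: 60.0
```

>>> carry_out:
  xyz:
    - [0,0,-0.002]
    - [0,0,-0.006]
    - [0,0,-0.012]
    - [0,0,-0.02]
    - [0,0,-0.03]
    - [0,0,-0.042]
    - [0,0,-0.055]
    - [0,0,-0.068]
    - [0,0,-0.08]
    - [0,0,-0.09]
  spin: [0,0,0,0,0,0,0,0,0,0]

```text
time_s: 14.7
position: [0.4737, -0.0623, 0.1734]
tool_rot: [-0.001, 0.734, 0.679, -0.0]
force: [0.5, -0.1, -3.3]
finger_gap: 0.24
grasp_force: 60.0
```

```bash
python3 bd.py c
```

```text
[ 0.4737 -0.0623  0.1734] [ 0.5417 -0.1337 -3.2534] [ 0.2462 -0.0679  0.0028]
top centre [ 0.462  -0.1967  0.1587] edges [0.1064 0.097  0.1075 0.097 ] yaw 84.84772294183365
scene centre [ 0.4709 -0.1858  0.1587] edges [0.1214 0.1007 0.1261 0.0993] yaw 85.83901040085345
```

>>> carry_out:
  xyz:
    - [0,0,-0.005]
    - [0,0,-0.015]
    - [0,0,-0.028]
    - [0,0,-0.042]
    - [0,0,-0.056]
    - [0,0,-0.069]
    - [0,0,-0.08]
    - [0,0,-0.088]
    - [0,0,-0.093]
    - [0,0,-0.095]
  spin: [0,0,0,0,0,0,0,0,0,0]

```text
time_s: 15.8
position: [0.474, -0.0624, 0.0794]
tool_rot: [-0.0, 0.734, 0.679, -0.0]
force: [-0.4, -0.3, -2.0]
finger_gap: 0.242
grasp_force: 60.0
```

```bash
python3 bd.py d
```

```text
[ 0.474  -0.0624  0.0794] [-0.3918 -0.3205 -1.9596] [ 0.2574 -0.0885 -0.0063]
top centre [ 0.4624 -0.1973  0.0647] edges [0.1053 0.0972 0.1063 0.0972] yaw 85.21321048050648
scene centre [ 0.4696 -0.1866  0.0647] edges [0.1208 0.1012 0.1253 0.0999] yaw 85.37139367888716
```

```bash
python3 -c "
import cv2,numpy as np
a=cv2.imread('pics/scene_d.png');b=cv2.imread('pics/top_d.png')
cv2.imwrite('pics/r5.png',np.hstack([cv2.resize(a[160:260,220:350],(416,320),interpolation=2),cv2.resize(b[240:340,310:430],(384,320),interpolation=2)]))"
```

```text
(no output)
```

View pics/r5.png

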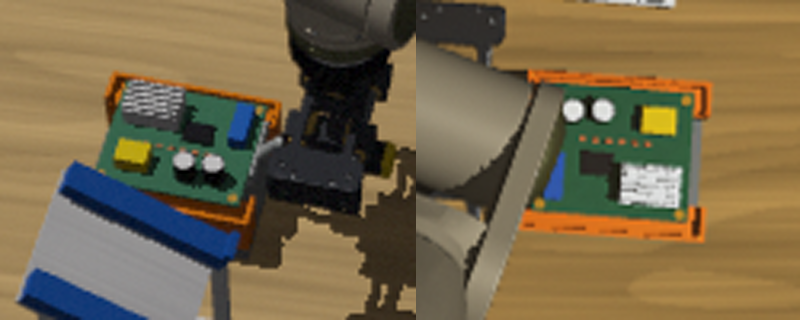

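The board is centred inside the rim, with the rack and cradle otherwise clear (cradle at top px about 370,288). I lower it gently.

>>> carry_out:
  xyz:
    - [0,0,-0.003]
    - [0,0,-0.006]
    - [0,0,-0.009]
    - [0,0,-0.011]
    - [0,0,-0.012]
    - [0,0,-0.013]
    - [0,0,-0.014]
    - [0,0,-0.015]
    - [0,0,-0.016]
    - [0,0,-0.017]
  spin: [0,0,0,0,0,0,0,0,0,0]

```text
time_s: 16.9
position: [0.4741, -0.0625, 0.0628]
tool_rot: [0.0, 0.734, 0.679, 0.0]
force: [0.3, 0.2, -1.7]
finger_gap: 0.238
grasp_force: 60.0
```

>>> carry_out:
  xyz:
    - [0,0,-0.001]
    - [0,0,-0.002]
    - [0,0,-0.003]
    - [0,0,-0.004]
    - [0,0,-0.005]
    - [0,0,-0.006]
    - [0,0,-0.007]
    - [0,0,-0.009]
    - [0,0,-0.011]
    - [0,0,-0.012]
  spin: [0,0,0,0,0,0,0,0,0,0]

```text
time_s: 17.9
position: [0.4739, -0.0624, 0.0505]
tool_rot: [-0.0, 0.734, 0.679, -0.0]
force: [-0.4, -0.4, -2.2]
finger_gap: 0.241
grasp_force: 60.0
```

>>> carry_out:
  xyz:
    - [0,0.004,0]
    - [0.001,0.01,0]
    - [0.001,0.018,0]
    - [0.002,0.028,0]
    - [0.003,0.038,0]
    - [0.004,0.05,0]
    - [0.005,0.062,0]
    - [0.006,0.075,0]
    - [0.007,0.088,0]
    - [0.008,0.1,0]
  spin: [0,0,0,0,0,0,0,0,0,0]

```text
time_s: 18.9
position: [0.482, 0.0388, 0.0508]
tool_rot: [-0.0, 0.734, 0.679, 0.0]
force: [0.5, -0.0, -1.0]
finger_gap: 0.241
grasp_force: 60.0
```

```bash
python3 bd.py e .048 1
```

```text
[0.482  0.0388 0.0508] [ 0.4599 -0.0167 -1.0391] [ 0.1052 -0.0921 -0.0314]
top centre [ 0.4632 -0.191   0.048 ] edges [0.1193 0.0976 0.1204 0.0976] yaw 84.84775301366338
scene centre [ 0.4667 -0.1874  0.048 ] edges [0.1195 0.1023 0.124  0.1005] yaw 79.06550315157298
```

The board sits centred in the cradle. I take the spatula back to free table.

>>> carry_out:
  xyz:
    - [0.001,0.015,0]
    - [0.002,0.03,0]
    - [0.004,0.05,0]
    - [0.006,0.07,0.005]
    - [0.012,0.095,0.01]
    - [0.02,0.12,0.01]
    - [0.028,0.145,0.01]
    - [0.036,0.17,0.005]
    - [0.042,0.185,0]
    - [0.045,0.19,0]
  spin: [0,0,0,0,0,0,0,0,0,0]

```text
time_s: 20.0
position: [0.527, 0.2284, 0.0499]
tool_rot: [-0.0, 0.734, 0.679, -0.0]
force: [0.3, -0.3, -1.5]
finger_gap: 0.24
grasp_force: 60.0
```

>>> carry_out:
  xyz:
    - [0,0.002,-0.005]
    - [0,0.002,-0.012]
    - [0,0.002,-0.019]
    - [0,0.002,-0.023]
    - [0,0.002,-0.025]
    - [0,0.002,-0.027]
    - [0,0.002,-0.028]
    - [0,0.002,-0.029]
    - [0,0.002,-0.0295]
    - [0,0.002,-0.0295]
  spin: [0,0,0,0,0,0,0,0,0,0]

```text
time_s: 21.0
position: [0.527, 0.2296, 0.0213]
tool_rot: [0.0, 0.734, 0.679, 0.0]
force: [-0.3, 0.2, -1.5]
finger_gap: 0.241
grasp_force: 60.0
```

```bash
python3 -c "
from workcell import *
s=observe();print(s['position'],s['force'],s['moment'])"
```

```text
[0.5270308  0.22964658 0.02133872] [-0.25789408  0.16195553 -1.49378862] [-0.02235431 -0.05559641  0.04182589]
```

>>> carry_out:
  xyz:
    - [0,0,-0.0003]
    - [0,0,-0.0005]
    - [0,0,-0.0005]
    - [0,0,-0.0005]
    - [0,0,-0.0005]
    - [0,0,-0.0005]
    - [0,0,-0.0005]
    - [0,0,-0.0005]
    - [0,0,-0.0005]
    - [0,0,-0.0005]
  spin: [0,0,0,0,0,0,0,0,0,0]
  force: 5

```text
time_s: 22.0
position: [0.527, 0.2296, 0.0208]
tool_rot: [0.0, 0.734, 0.679, 0.0]
force: [-0.6, 0.5, 0.1]
finger_gap: 0.243
grasp_force: 5.0
```

>>> carry_out:
  xyz:
    - [0,0,0]
    - [0,0,0]
    - [0,0,0]
    - [0,0,0]
    - [0,0,0]
    - [0,0,0]
    - [0,0,0]
    - [0,0,0]
    - [0,0,0]
    - [0,0,0]
  spin: [0,0,0,0,0,0,0,0,0,0]
  jaw: 0.7

```text
time_s: 23.0
position: [0.527, 0.2296, 0.0208]
tool_rot: [0.0, 0.734, 0.679, 0.0]
force: [0.4, -0.3, 0.6]
finger_gap: 0.7
grasp_force: 0.0
```

>>> carry_out:
  xyz:
    - [0,0,0.01]
    - [0,0,0.025]
    - [0,0,0.045]
    - [0,0,0.07]
    - [0,0,0.1]
    - [0,0,0.13]
    - [0,0,0.15]
    - [0,0.02,0.17]
    - [0,0.04,0.18]
    - [0,0.05,0.18]
  spin: [0,0,0,0,0,0,0,0,0,0]

```text
time_s: 24.0
position: [0.5272, 0.2809, 0.203]
tool_rot: [0.001, 0.734, 0.679, 0.002]
force: [-1.0, 0.1, 0.1]
finger_gap: 0.702
grasp_force: 0.0
```

>>> carry_out:
  xyz:
    - [0,0.03,0]
    - [0,0.06,0]
    - [0,0.09,0]
    - [0,0.12,0]
    - [0,0.14,0]
    - [0,0.14,0]
    - [0,0.14,0]
    - [0,0.14,0]
    - [0,0.14,0]
    - [0,0.14,0]
  spin: [0,0,0,0,0,0,0,0,0,0]

```text
time_s: 25.0
position: [0.5272, 0.4189, 0.201]
tool_rot: [0.0, 0.735, 0.678, 0.0]
force: [0.5, -0.8, 1.0]
finger_gap: 0.703
grasp_force: 0.0
```

```bash
python3 bd.py f .048 1
python3 - <<'E'
from h import *
for n,roi in(("top",(190,240,300,300)),("scene",(355,225,430,275))):
    b=cv2.imread(f"pics/{n}_f.png");m=cv2.inRange(cv2.cvtColor(b,cv2.COLOR_BGR2HSV),(0,0,90),(180,70,255))
    k,l,st,ce=cv2.connectedComponentsWithStats(m)
    i=[j for j in range(1,k) if st[j,4]>300 and roi[0]<ce[j][0]<roi[2] and roi[1]<ce[j][1]<roi[3]]
    for j in i: print(n,st[j],cast(n,[ce[j]],.003).round(4))
x,y=.527,.2296
print(x-.0785*.119,y-.997*.119)
E
```

```text
[0.5272 0.4189 0.201 ] [ 0.5251 -0.764   0.9926] [ 0.0161 -0.1039  0.0258]
top centre [ 0.4632 -0.191   0.048 ] edges [0.1193 0.0976 0.1204 0.0976] yaw 84.84775301366338
scene centre [ 0.4667 -0.1872  0.048 ] edges [0.1199 0.1023 0.1244 0.1005] yaw 79.0655152400449
top [220 257  55  24 938] [[0.5178 0.1152 0.003 ]]
scene [366 235  55  26 819] [[0.5173 0.1137 0.003 ]]
0.5176585 0.110957
```

```bash
python3 -c "
import cv2
cv2.imwrite('pics/f.png',cv2.resize(cv2.imread('pics/scene_f.png')[160:300,220:500],(800,400),interpolation=2))"
```

```text
(no output)
```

View pics/f.png

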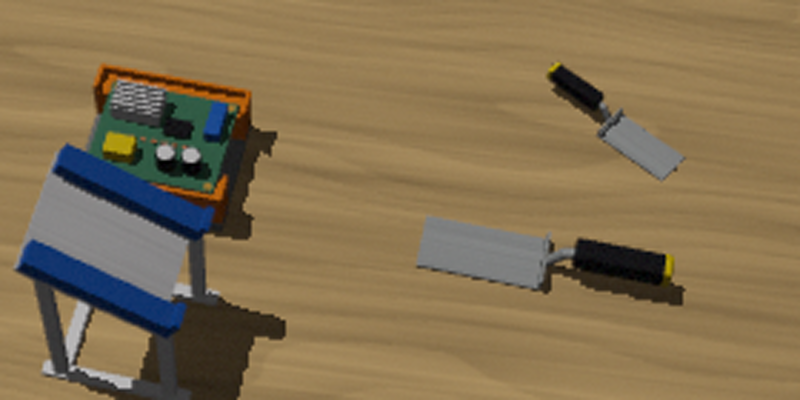

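The board lies flat inside the rim (crop px about 170,135), and the spatula is flat and alone on the table (px about 485,255). I hand in.

```bash
python3 -c "
from workcell import workorder
print(workorder.job_done())"
```

```text
the job is handed in; nothing more can be done
None
```

The job is handed in: the board lies flat in the cradle, about 1 mm off centre by the top camera, and the spatula is flat and clear on the table, at about 25 s of the 61 s; no verdict was returned.

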